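# Scoop ferrite cores from the stock bin into the kitting dish

## Robot

A 6-joint arm with a two-finger parallel gripper is mounted at the origin on the work surface. World frame = base frame: x ahead of the robot, y to its left, z up, the work surface at z = 0. Lengths are in m, angles in rad, forces in N, time in s.
With the tool pointing down it reaches from about 0.225 to 0.875 m from the base axis. Payload 3.4 kg.
Tool frame: the origin (TCP) lies where the fingers leave the gripper's body, on its centre line; the fingertips stand 73 mm ahead of it and the grasp point (between the pads) lies 54 mm ahead of it (manip.grip_point_offset is the distance from the TCP to the grasp point, in m); z points along the fingers, y is the line along which they close (so a half turn about z gives the same grasp; the last joint's range is limited). The gripper opens to 85 mm and grips with 20 to 120 N. Pads are 22 mm wide; open, the fingers measure 114 mm over their backs; the gripper's body (76 mm by 85 mm) begins 54 mm behind the grasp point. The pads swing forward as they close: fully open they stand 13 mm farther back than shut.
Start: joints at [1.107, 0.276, 1.505, -0, 1.361, -0.121], TCP at [0.193, 0.542, 0.304] pointing down, gripper open.
Joint ranges: [-2.89, 2.89], [-0.75, 2.08], [0.22, 2.7], [-1.18, 4.32], [0.11, 2.71], [-2.7, 2.7]. Speed limits (rad/s): [2.57, 2.57, 3.14, 3.14, 3.14, 3.14].

## Interface

Orientations are given as a unit quaternion [w, x, y, z].
In Python, from rig import sensors, cams, manip, spotter gives the robot as it stands.
- The arm moves only by the tool drive_tool, never from a script. Its argument "targets" is a list of rows, each a list of 4 numbers: the shift along the world's x, y, z in m, then the turn about the world's z in degrees. In form: [[dx, dy, dz, spin], ...]. A call has exactly 5 rows; each row shifts and turns the commanded pose from where the row before left it; what a row does not reach is not made up. A row lasts 1/8 s, in which the tool goes at most 62.5 mm and 10.7 degrees, less where a joint would pass 70% of its speed; a pose out of reach is approached as far as the arm can. A call is refused whole if a number of a shift passes 0.0625 or a number of a turn 10.7, either way. A call with a gripper value outside its range is refused whole. "jaw" is the finger opening in m, from 0 to 0.0854, set as the call begins (left out, the last holds). The fingers move at their own pace and stop on an object; "force" is the grip in N (left out, the last holds). Time passes only in rows, so rows that do not move let the fingers close, or fill a call up. It gives the time, the measured TCP pose, the force and the opening at its end, in the units of the state.
- sensors.get_state(): the state, without advancing time (a new reading comes with each control period).
- cams.get_image(name): name is "scene" or "top" or "wrist"; returns a dict with "color" (480x640x3 uint8, red, green, blue), "intrinsics" (3x3 intrinsics, pixels), "D" ([k1, k2, p1, p2, k3] as OpenCV has them; the pictures are not rectified), "R" (3x3) and "t" (3): a world point X has camera coordinates R X + t. Camera axes: x right, y down, z forward; pixel columns grow to the right and rows downward; lengths in m; the calibration is good to about 2 mm. A picture is of the moment at which its call begins. There is no depth.
- manip.sign_off(): hands the job in, once; it reports no verdict.
Trained networks look in the newest picture that a camera, given by its name, has taken for a name from the list of things; names that differ only in an ending like _2 or _b are one class to them, and where a whole thing is asked for, a point or a joint stands for the part that bears it (a point fixed in the world has none). Each returns a list of dicts, best first, with "score" (0 to 1); they miss things now and then, are a little off and sometimes report something else, mostly with a low value. They report only what shows in the picture. A call takes as long as a camera call. They do not tell look-alikes from the thing itself.
- spotter.find_in(query, camera): "point" ([x, y, z] in m, in world coordinates, good to about 4 mm: the middle of the surface that is visible of it).
- spotter.landmark_of(query, camera): "point" ([x, y, z] in m, in world coordinates, good to about 4 mm: a listed point, or the origin of a listed thing).
The state is a dict: "clock": time; "qpos": joint angles; "qd": joint speeds; "effort": joint torques, N m; "position": TCP position; "ee_rot": TCP orientation; "contact_force": force on the tool from outside, world axes, zero at the start; "moment": the same for the moment, N m; "width": finger opening in m.
Only numpy, scipy, OpenCV 4.12 (cv2) and the standard library are available. Lean on these libraries where they do the work, as an engineer would, in place of code of your own. Each camera call takes 0.05 s, during which the arm holds its last target. There are 200 camera calls.

## Task

Pick up the small metal scoop by its handle, scoop up at least three of the ferrite cores from the long white stock bin in one scoopful, and tip them into the round metal dish from close above it. The cores are brittle: do not touch them with the fingers, do not let them fall far, and spill none on the bench (cores left behind in the bin are fine). Then set the emptied scoop down gently, flat and upright in the middle of the black rubber mat it came from, without dropping it, and leave the solder reel, the meter and the screwdriver alone.

Things in the scene. Friction and masses are not known exactly. Their poses are not given: they have to be found in the camera images.
- scoop: open steel scoop, 180 g: flat pan 86 mm long (x -42 to +44), 84 wide (78 inside), floor 4 thick; sides 29 high, 16 at the mouth; back wall 36 high. Origin: centre of the pan's underside; +x out of the mouth, z up. A black 45 degree handle rises backwards from the back wall. Starts flat on the mat, mouth roughly away from the robot (within 0.45 rad)
- scoop_grip (a point): grip point on the handle's axis, at (-86, 0, 68) mm in the scoop's frame. Handle: flat sides 16 mm apart (y), 22 mm deep, axis straight from (x, z) = (-42, 24) to (-117, 99) mm. Fingers close along the scoop's y; the tool may point straight down or tilt up to 45 degrees into line with the handle. Axes as the scoop
- scoop_lip (a point): middle of the mouth's edge, at (44.5, 0, 1) mm in the scoop's frame; the floor's last 24 mm thin to a 1.5 mm lip here. Axes as the scoop
- scoop_in (a point): middle of the pan, at (0, 0, 12) mm in the scoop's frame; cores lying in the pan are within 55 mm of it; axes as the scoop
- bin: white stock bin, fixed: 210 mm long (x), 114 wide; walls and floor 4 thick; inside 202 by 106. Far wall (+x) and farthest 70 mm of the sides 50 high, then sides 36; near wall and nearest 55 mm of the sides 18 high. A 45 degree ramp inside rises from the floor at x = +74 to 30 high at the far wall. Origin: centre of the underside; +x towards the ramp, away from the robot (within 0.3 rad)
- dish: round aluminium dish, fixed: rim 170 mm across and 40 mm high, inner floor 148 mm across at 5 mm height, wall 4 mm. Origin: centre of its underside
- mat: black rubber mat, fixed, 180 mm (x) by 140 mm (y), 3 mm thick. Origin: centre of its underside, the scoop's place
- core0: ferrite core: dark grey rounded barrel (bead), 19 mm diameter at mid-height, 16 mm long, flat ends 10 mm across with a black bore, 16 g; origin at its centre, z along the bore. It starts standing on end in the far half of the bin
- core1: ferrite core: dark grey rounded barrel (bead), 19 mm diameter at mid-height, 16 mm long, flat ends 10 mm across with a black bore, 16 g; origin at its centre, z along the bore. It starts standing on end in the far half of the bin
- core2: ferrite core: dark grey rounded barrel (bead), 19 mm diameter at mid-height, 16 mm long, flat ends 10 mm across with a black bore, 16 g; origin at its centre, z along the bore. It starts standing on end in the far half of the bin
- core3: ferrite core: dark grey rounded barrel (bead), 19 mm diameter at mid-height, 16 mm long, flat ends 10 mm across with a black bore, 16 g; origin at its centre, z along the bore. It starts standing on end in the far half of the bin
- core4: ferrite core: dark grey rounded barrel (bead), 19 mm diameter at mid-height, 16 mm long, flat ends 10 mm across with a black bore, 16 g; origin at its centre, z along the bore. It starts standing on end in the far half of the bin
- core5: ferrite core: dark grey rounded barrel (bead), 19 mm diameter at mid-height, 16 mm long, flat ends 10 mm across with a black bore, 16 g; origin at its centre, z along the bore. It starts standing on end in the far half of the bin
- reel: bystander: solder reel standing on end, 60 mm diameter, 50 mm high; origin under its centre
- meter: bystander: grey hand-held multimeter lying flat, 80 by 165 (y) by 34 mm high; origin under its centre
- driver: bystander: screwdriver lying on the bench, about 200 mm long; origin under its middle
Not all that is in view belongs to the job. Of the things shaped like the scoop, the steel one is meant. What is shaped like the dish but brown is not meant.

How it is judged:
On the way, in this order (a step that is already met when the one before it is completed fails the run):
1. at least three cores lie in the scoop, held clear above the bin's walls (height (world z) of scoop_in above 0.065 m and (distance between each of core0, core1, core2 and scoop_in below 0.055 m or distance between each of core0, core1, core3 and scoop_in below 0.055 m or distance between each of core0, core1, core4 and scoop_in below 0.055 m or distance between each of core0, core1, core5 and scoop_in below 0.055 m or distance between each of core0, core2, core3 and scoop_in below 0.055 m or distance between each of core0, core2, core4 and scoop_in below 0.055 m or distance between each of core0, core2, core5 and scoop_in below 0.055 m or distance between each of core0, core3, core4 and scoop_in below 0.055 m or distance between each of core0, core3, core5 and scoop_in below 0.055 m or distance between each of core0, core4, core5 and scoop_in below 0.055 m or distance between each of core1, core2, core3 and scoop_in below 0.055 m or distance between each of core1, core2, core4 and scoop_in below 0.055 m or distance between each of core1, core2, core5 and scoop_in below 0.055 m or distance between each of core1, core3, core4 and scoop_in below 0.055 m or distance between each of core1, core3, core5 and scoop_in below 0.055 m or distance between each of core1, core4, core5 and scoop_in below 0.055 m or distance between each of core2, core3, core4 and scoop_in below 0.055 m or distance between each of core2, core3, core5 and scoop_in below 0.055 m or distance between each of core2, core4, core5 and scoop_in below 0.055 m or distance between each of core3, core4, core5 and scoop_in below 0.055 m) and contact force between the fingers and scoop above 0.5 N), for 0.2 s.
2. at least three cores lie in the dish (((horizontal distance between each of core0, core1, core2 and dish below 0.08 m and z of each of core0, core1, core2 in the frame of dish below 0.042 m) or (horizontal distance between each of core0, core1, core3 and dish below 0.08 m and z of each of core0, core1, core3 in the frame of dish below 0.042 m) or (horizontal distance between each of core0, core1, core4 and dish below 0.08 m and z of each of core0, core1, core4 in the frame of dish below 0.042 m) or (horizontal distance between each of core0, core1, core5 and dish below 0.08 m and z of each of core0, core1, core5 in the frame of dish below 0.042 m) or (horizontal distance between each of core0, core2, core3 and dish below 0.08 m and z of each of core0, core2, core3 in the frame of dish below 0.042 m) or (horizontal distance between each of core0, core2, core4 and dish below 0.08 m and z of each of core0, core2, core4 in the frame of dish below 0.042 m) or (horizontal distance between each of core0, core2, core5 and dish below 0.08 m and z of each of core0, core2, core5 in the frame of dish below 0.042 m) or (horizontal distance between each of core0, core3, core4 and dish below 0.08 m and z of each of core0, core3, core4 in the frame of dish below 0.042 m) or (horizontal distance between each of core0, core3, core5 and dish below 0.08 m and z of each of core0, core3, core5 in the frame of dish below 0.042 m) or (horizontal distance between each of core0, core4, core5 and dish below 0.08 m and z of each of core0, core4, core5 in the frame of dish below 0.042 m) or (horizontal distance between each of core1, core2, core3 and dish below 0.08 m and z of each of core1, core2, core3 in the frame of dish below 0.042 m) or (horizontal distance between each of core1, core2, core4 and dish below 0.08 m and z of each of core1, core2, core4 in the frame of dish below 0.042 m) or (horizontal distance between each of core1, core2, core5 and dish below 0.08 m and z of each of core1, core2, core5 in the frame of dish below 0.042 m) or (horizontal distance between each of core1, core3, core4 and dish below 0.08 m and z of each of core1, core3, core4 in the frame of dish below 0.042 m) or (horizontal distance between each of core1, core3, core5 and dish below 0.08 m and z of each of core1, core3, core5 in the frame of dish below 0.042 m) or (horizontal distance between each of core1, core4, core5 and dish below 0.08 m and z of each of core1, core4, core5 in the frame of dish below 0.042 m) or (horizontal distance between each of core2, core3, core4 and dish below 0.08 m and z of each of core2, core3, core4 in the frame of dish below 0.042 m) or (horizontal distance between each of core2, core3, core5 and dish below 0.08 m and z of each of core2, core3, core5 in the frame of dish below 0.042 m) or (horizontal distance between each of core2, core4, core5 and dish below 0.08 m and z of each of core2, core4, core5 in the frame of dish below 0.042 m) or (horizontal distance between each of core3, core4, core5 and dish below 0.08 m and z of each of core3, core4, core5 in the frame of dish below 0.042 m))), for 0.2 s.
At the end, for the whole second after the job is handed in: the scoop lies flat (within 0.08 rad) and upright on the mat, its pan's centre within 35 mm of the mat's centre; at least three cores lie in the dish, every other core in the dish or the bin; all at rest (horizontal distance between scoop and mat below 0.035 m and height (world z) of scoop below 0.009 m and angle between scoop's own z axis and vertical below 0.08 rad and ((horizontal distance between each of core0, core1, core2 and dish below 0.08 m and z of each of core0, core1, core2 in the frame of dish below 0.042 m) or (horizontal distance between each of core0, core1, core3 and dish below 0.08 m and z of each of core0, core1, core3 in the frame of dish below 0.042 m) or (horizontal distance between each of core0, core1, core4 and dish below 0.08 m and z of each of core0, core1, core4 in the frame of dish below 0.042 m) or (horizontal distance between each of core0, core1, core5 and dish below 0.08 m and z of each of core0, core1, core5 in the frame of dish below 0.042 m) or (horizontal distance between each of core0, core2, core3 and dish below 0.08 m and z of each of core0, core2, core3 in the frame of dish below 0.042 m) or (horizontal distance between each of core0, core2, core4 and dish below 0.08 m and z of each of core0, core2, core4 in the frame of dish below 0.042 m) or (horizontal distance between each of core0, core2, core5 and dish below 0.08 m and z of each of core0, core2, core5 in the frame of dish below 0.042 m) or (horizontal distance between each of core0, core3, core4 and dish below 0.08 m and z of each of core0, core3, core4 in the frame of dish below 0.042 m) or (horizontal distance between each of core0, core3, core5 and dish below 0.08 m and z of each of core0, core3, core5 in the frame of dish below 0.042 m) or (horizontal distance between each of core0, core4, core5 and dish below 0.08 m and z of each of core0, core4, core5 in the frame of dish below 0.042 m) or (horizontal distance between each of core1, core2, core3 and dish below 0.08 m and z of each of core1, core2, core3 in the frame of dish below 0.042 m) or (horizontal distance between each of core1, core2, core4 and dish below 0.08 m and z of each of core1, core2, core4 in the frame of dish below 0.042 m) or (horizontal distance between each of core1, core2, core5 and dish below 0.08 m and z of each of core1, core2, core5 in the frame of dish below 0.042 m) or (horizontal distance between each of core1, core3, core4 and dish below 0.08 m and z of each of core1, core3, core4 in the frame of dish below 0.042 m) or (horizontal distance between each of core1, core3, core5 and dish below 0.08 m and z of each of core1, core3, core5 in the frame of dish below 0.042 m) or (horizontal distance between each of core1, core4, core5 and dish below 0.08 m and z of each of core1, core4, core5 in the frame of dish below 0.042 m) or (horizontal distance between each of core2, core3, core4 and dish below 0.08 m and z of each of core2, core3, core4 in the frame of dish below 0.042 m) or (horizontal distance between each of core2, core3, core5 and dish below 0.08 m and z of each of core2, core3, core5 in the frame of dish below 0.042 m) or (horizontal distance between each of core2, core4, core5 and dish below 0.08 m and z of each of core2, core4, core5 in the frame of dish below 0.042 m) or (horizontal distance between each of core3, core4, core5 and dish below 0.08 m and z of each of core3, core4, core5 in the frame of dish below 0.042 m)) and ((horizontal distance between core0 and dish below 0.08 m and z of core0 in the frame of dish below 0.042 m) or (x of core0 in the frame of bin between -0.105 and 0.105 m and y of core0 in the frame of bin between -0.057 and 0.057 m and z of core0 in the frame of bin below 0.055 m)) and ((horizontal distance between core1 and dish below 0.08 m and z of core1 in the frame of dish below 0.042 m) or (x of core1 in the frame of bin between -0.105 and 0.105 m and y of core1 in the frame of bin between -0.057 and 0.057 m and z of core1 in the frame of bin below 0.055 m)) and ((horizontal distance between core2 and dish below 0.08 m and z of core2 in the frame of dish below 0.042 m) or (x of core2 in the frame of bin between -0.105 and 0.105 m and y of core2 in the frame of bin between -0.057 and 0.057 m and z of core2 in the frame of bin below 0.055 m)) and ((horizontal distance between core3 and dish below 0.08 m and z of core3 in the frame of dish below 0.042 m) or (x of core3 in the frame of bin between -0.105 and 0.105 m and y of core3 in the frame of bin between -0.057 and 0.057 m and z of core3 in the frame of bin below 0.055 m)) and ((horizontal distance between core4 and dish below 0.08 m and z of core4 in the frame of dish below 0.042 m) or (x of core4 in the frame of bin between -0.105 and 0.105 m and y of core4 in the frame of bin between -0.057 and 0.057 m and z of core4 in the frame of bin below 0.055 m)) and ((horizontal distance between core5 and dish below 0.08 m and z of core5 in the frame of dish below 0.042 m) or (x of core5 in the frame of bin between -0.105 and 0.105 m and y of core5 in the frame of bin between -0.057 and 0.057 m and z of core5 in the frame of bin below 0.055 m)) and linear speed of each of scoop, core0, core1, core2, core3, core4, core5 below 0.02 m/s); the robot touches nothing.
It fails at once if a core is touched by the fingers (contact force between the fingers and core0 above 0.3 N or contact force between the fingers and core1 above 0.3 N or contact force between the fingers and core2 above 0.3 N or contact force between the fingers and core3 above 0.3 N or contact force between the fingers and core4 above 0.3 N or contact force between the fingers and core5 above 0.3 N).
It fails at once if a core is dropped from more than about 20 cm, or flung (faster than 2 m/s) (linear speed of any of core0, core1, core2, core3, core4, core5 above 2 m/s).
It fails at once if the scoop is let go in the air (more than about 55 mm above the bench) (height (world z) of scoop_in above 0.07 m and height (world z) of scoop_lip above 0.06 m and contact force between the fingers and scoop below 0.05 N).
It fails at once if a bystander is moved by more than 20 mm (distance of any of reel, meter, driver from where it was at the start of the episode above 0.02 m).
It also fails if it takes over 58 s, if anything falls off the work surface, if the arm or the gripper's body presses on something with over 40 N, if the wrist force passes 120 N, or if a joint passes its speed limit or range.

## Working session

There is one attempt and no reset: what is moved stays moved. The work goes in short steps, Python scripts to look and compute and a tool call to move; the robot and the scene stay as the last step left them, time stands still between calls to the robot, and variables do not carry over. Pictures are saved under pics/ and viewed, on a budget of 10 in all, crops included, one or two more only if the job needs it, and the job is handed in when it is done.

Besides the shell and the picture viewer there is one more tool, called after "Request:" in YAML: its name, and indented under it one key for each argument. drive_tool: Moves the arm, as the interface text tells. Its arguments: {"type":"object","properties":{"targets":{"type":"array","items":{"type":"array","items":{"type":"number"}}},"jaw":{"type":"number"},"force":{"type":"number"}},"required":["targets"]}

```bash
mkdir -p pics
cat > h.py <<'E'
import numpy as np, cv2
from rig import sensors, cams, manip, spotter
from scipy.spatial.transform import Rotation as Ro
def save(cam,fn,crop=None):
    im=cams.get_image(cam); c=im["color"][:,:,::-1]
    if crop: a,b,d,e=crop; c=c[b:e,a:d]; k=min(800/c.shape[1],600/c.shape[0]); c=cv2.resize(c,None,fx=k,fy=k,interpolation=cv2.INTER_CUBIC)
    cv2.imwrite("pics/"+fn,c); return im
def ray(im,px,z):
    u=cv2.undistortPoints(np.array([[px]],float),im["intrinsics"],np.array(im["D"]))[0,0]
    R=np.array(im["R"]);t=np.array(im["t"]); o=-R.T@t; d=R.T@np.array([u[0],u[1],1])
    return o+d*(z-o[2])/d[2]
def proj(im,X): 
    return cv2.projectPoints(np.array(X,float).reshape(-1,1,3),cv2.Rodrigues(np.array(im["R"]))[0],np.array(im["t"],float),im["intrinsics"],np.array(im["D"]))[0][:,0]
def st():
    s=sensors.get_state(); print("t",s["clock"],"p",np.round(s["position"],4),"w",round(s["width"],4),"F",np.round(s["contact_force"],1),"yaw",np.round(Ro.from_quat(np.roll(s["ee_rot"],-1)).as_matrix()[:,1],3)); return s
E
python3 - <<'E'
from h import *
st()
a=save("top","top0.png"); b=save("scene","scene0.png")
np.set_printoptions(precision=3,suppress=True)
for c in("top","scene"):
    for q in("scoop","scoop_grip","scoop_lip","bin","dish","mat","core0","reel","meter","driver"):
        print(c,q,[(np.round(d["point"],3).tolist(),round(d["score"],2)) for d in spotter.landmark_of(q,c)])
E
```

```text
t 0.0 p [0.1931 0.5412 0.303 ] w 0.0857 F [ 0.2  0.7 -0. ] yaw [ 0.336  0.942 -0.002]
top scoop [([0.583, 0.483, 0.001], 0.72), ([0.27, 0.305, 0.004], 0.6), ([0.592, 0.009, 0.002], 0.58)]
top scoop_grip [([0.317, 0.228, 0.07], 0.76), ([0.503, -0.002, 0.074], 0.7), ([0.626, -0.21, 0.012], 0.67), ([0.6, -0.242, 0.012], 0.61)]
top scoop_lip [([0.634, 0.014, 0.006], 0.84), ([0.245, 0.348, 0.0], 0.71), ([0.6, -0.243, 0.014], 0.22)]
top bin [([0.569, -0.219, 0.001], 0.59)]
top dish [([0.345, 0.068, 0.001], 0.97), ([0.591, 0.222, -0.002], 0.96), ([0.591, 0.007, 0.018], 0.38)]
top mat [([0.593, 0.01, 0.004], 0.31)]
top core0 [([0.586, -0.194, 0.013], 0.59), ([0.615, -0.189, 0.013], 0.57), ([0.602, -0.241, 0.012], 0.5), ([0.594, -0.219, 0.011], 0.45), ([0.626, -0.21, 0.014], 0.45), ([0.632, -0.236, 0.013], 0.42), ([0.589, 0.222, -0.002], 0.26)]
top reel [([0.754, 0.133, 0.0], 0.83), ([0.504, -0.003, 0.074], 0.42)]
top meter [([0.6, -0.459, 0.001], 0.56)]
top driver [([0.582, 0.481, -0.003], 0.79), ([0.586, -0.196, 0.013], 0.6)]
scene scoop [([0.588, 0.011, 0.002], 0.72), ([0.274, 0.301, 0.002], 0.67)]
scene scoop_grip [([0.314, 0.228, 0.073], 0.74)]
scene scoop_lip [([0.637, 0.014, 0.004], 0.97), ([0.252, 0.342, -0.0], 0.68)]
scene bin [([0.571, -0.223, -0.002], 0.57)]
scene dish [([0.344, 0.071, 0.004], 0.77), ([0.586, 0.219, -0.003], 0.75), ([0.585, 0.483, -0.004], 0.69), ([0.629, -0.239, 0.011], 0.39)]
scene mat [([0.751, 0.133, -0.0], 0.48)]
scene core0 [([0.616, -0.19, 0.012], 0.64), ([0.599, -0.241, 0.01], 0.63), ([0.589, -0.192, 0.009], 0.61), ([0.598, -0.218, 0.013], 0.44), ([0.628, -0.239, 0.012], 0.41), ([0.628, -0.211, 0.014], 0.4)]
scene reel [([0.751, 0.138, -0.003], 0.91), ([0.599, -0.459, 0.001], 0.2)]
scene meter [([0.588, -0.192, 0.009], 0.62), ([0.586, 0.219, -0.002], 0.52)]
scene driver [([0.583, 0.484, -0.002], 0.67), ([0.628, -0.213, 0.012], 0.25)]
```

View pics/top0.png

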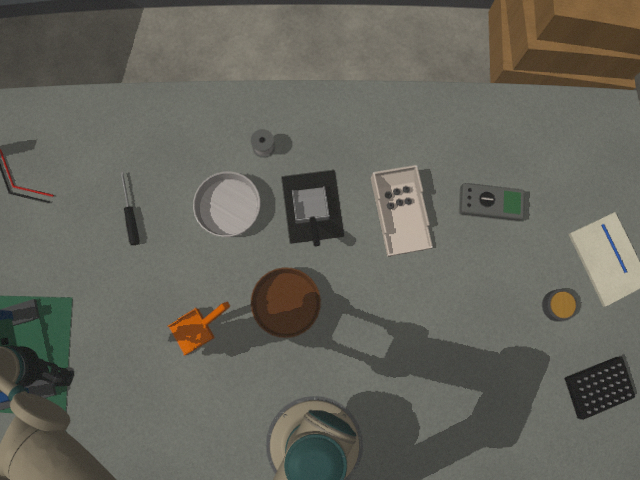

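View pics/scene0.png

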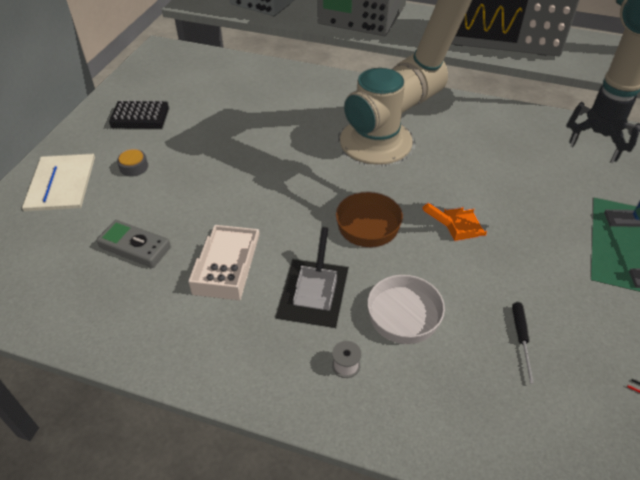

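Run:
```python
from h import *
im=cams.get_image("top")
fl,fr,nl,nr=[ray(im,p,z)[:2] for p,z in(((373,172),.05),((418,166),.05),((387,255),.018),((434,248),.018))]
print("bin",fl,fr,nl,nr,"c",(fl+fr+nl+nr)/4,"yaw",[np.arctan2(*(a[::-1])) for a in(fl-nl,fr-nr,[ (fl-fr)[1],-(fl-fr)[0]],[ (nl-nr)[1],-(nl-nr)[0]])])
q=[ray(im,p,.003)[:2] for p in((283,176),(335,170),(343,237),(290,243))]
print("mat",q,np.mean(q,0),[np.arctan2(*((a)[::-1])) for a in(q[0]-q[3],q[1]-q[2])])
print("dish", ray(im,(227,204),.04))
```

```text
bin [ 0.66573756 -0.14732144] [ 0.68254946 -0.26248211] [ 0.45958732 -0.18121755] [ 0.47734061 -0.30083708] c [ 0.57130374 -0.22296455] yaw [np.float64(0.16296615618299412), np.float64(0.1847750041255489), np.float64(0.14496247911963764), np.float64(0.14733912348114345)]
mat [array([0.66982776, 0.08142997]), array([ 0.68643893, -0.0541227 ]), array([ 0.50818631, -0.07273862]), array([0.49249253, 0.061547  ])] [0.58923638 0.00402891] [np.float64(0.11165447299100217), np.float64(0.10405842086295565)]
dish [0.58463798 0.21908016 0.04      ]
```

Request:
drive_tool:
  targets:
    - [0.06,-0.06,-0.02,9]
    - [0.06,-0.06,-0.02,9]
    - [0.06,-0.06,-0.02,9]
    - [0.06,-0.06,-0.02,0]
    - [0.05,-0.06,-0.02,0]
  jaw: 0.085

```text
clock: 1.78
position: [0.4057, 0.3218, 0.231]
ee_rot: [0.001, -0.064, 0.998, 0.0]
contact_force: [-0.2, 1.1, 0.3]
width: 0.0849
```

Request:
drive_tool:
  targets:
    - [0.02,-0.06,0,0]
    - [0,-0.06,0,0]
    - [0,-0.06,0,0]
    - [0,-0.06,0,0]
    - [0,0,0,0]

```text
clock: 2.4
position: [0.4239, 0.0801, 0.2313]
ee_rot: [0.0, -0.061, 0.998, -0.001]
contact_force: [0.6, 1.0, -0.7]
width: 0.0852
```

Request:
drive_tool:
  targets:
    - [0.03,-0.03,0,0]
    - [0.03,-0.03,0,0]
    - [0.019,-0.022,0,0]
    - [0,0,0,0]
    - [0,0,0,0]

```text
clock: 3.02
position: [0.5022, 0.003, 0.2308]
ee_rot: [-0.001, -0.065, 0.998, 0.001]
contact_force: [0.5, 0.5, 0.3]
width: 0.0849
```

Run:
```python
from h import *
s=st()
a=save("wrist","w1.png")
for c in("wrist","top","scene"):
    if c!="wrist": cams.get_image(c)
    for q in("scoop","scoop_grip","scoop_lip","scoop_in","mat"):
        print(c,q,[(np.round(d["point"],3).tolist(),round(d["score"],2)) for d in spotter.landmark_of(q,c)])
```

```text
t 3.025 p [0.5022 0.003  0.2308] w 0.0849 F [0.5 0.5 0.3] yaw [-0.129  0.992  0.001]
wrist scoop [([0.589, 0.01, 0.005], 0.89)]
wrist scoop_grip [([0.506, -0.001, 0.071], 0.78)]
wrist scoop_lip [([0.635, 0.016, 0.003], 0.95)]
wrist scoop_in [([0.59, 0.008, 0.013], 0.77), ([0.631, -0.214, 0.011], 0.56)]
wrist mat []
top scoop [([0.268, 0.306, -0.0], 0.55)]
top scoop_grip [([0.315, 0.229, 0.071], 0.58), ([0.504, -0.002, 0.073], 0.57)]
top scoop_lip [([0.754, 0.13, 0.0], 0.18)]
top scoop_in [([0.27, 0.306, 0.01], 0.87)]
top mat []
scene scoop [([0.593, 0.012, 0.002], 0.87), ([0.269, 0.302, 0.001], 0.58)]
scene scoop_grip [([0.508, 0.001, 0.07], 0.82), ([0.314, 0.231, 0.069], 0.67)]
scene scoop_lip [([0.247, 0.34, 0.003], 0.88), ([0.639, 0.016, 0.002], 0.63)]
scene scoop_in [([0.272, 0.305, 0.011], 0.8), ([0.593, 0.005, 0.019], 0.78)]
scene mat []
```

View pics/w1.png

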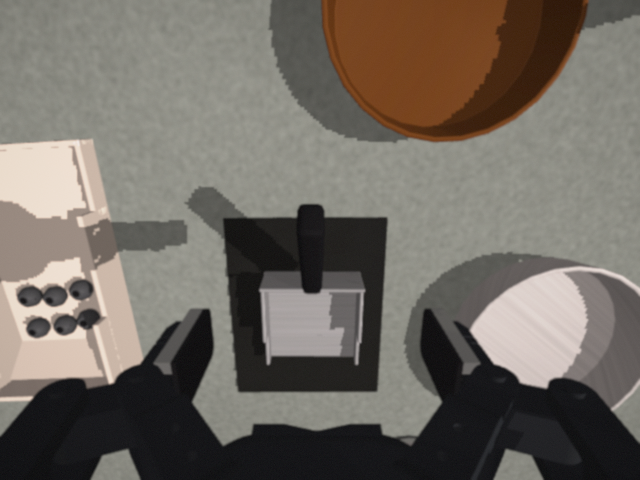

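Request:
drive_tool:
  targets:
    - [0.003,-0.004,-0.04,0]
    - [0,0,-0.04,0]
    - [0,0,-0.026,0]
    - [0,0,0,0]
    - [0,0,0,0]

```text
clock: 4.55
position: [0.5067, -0.0024, 0.1259]
ee_rot: [0.001, -0.064, 0.998, -0.0]
contact_force: [0.6, -0.7, 0.2]
width: 0.0848
```

Request:
drive_tool:
  targets:
    - [0,0,0,0]
    - [0,0,0,0]
    - [0,0,0,0]
    - [0,0,0,0]
    - [0,0,0,0]
  jaw: 0
  force: 110

```text
clock: 5.18
position: [0.5058, -0.0021, 0.1256]
ee_rot: [0.0, -0.064, 0.998, 0.0]
contact_force: [-1.8, 1.2, 5.2]
width: 0.0147
```

Request:
drive_tool:
  targets:
    - [0,0,0.02,0]
    - [0,0,0.03,0]
    - [0,0,0.03,2]
    - [-0.02,-0.03,0,0]
    - [-0.02,-0.05,0,0]

```text
clock: 5.8
position: [0.4652, -0.0822, 0.2049]
ee_rot: [-0.0, -0.083, 0.997, 0.0]
contact_force: [-0.4, -1.5, -2.5]
width: 0.0143
```

Request:
drive_tool:
  targets:
    - [-0.02,-0.06,0,0]
    - [0,-0.05,0,0]
    - [0,-0.04,0,0]
    - [0,-0.01,0,0]
    - [0,0,0,0]

```text
clock: 6.42
position: [0.4456, -0.2416, 0.2043]
ee_rot: [-0.001, -0.081, 0.997, 0.001]
contact_force: [-0.1, 0.1, -2.2]
width: 0.0145
```

Run:
```python
from h import *
s=st()
a=save("wrist","w2.png")
for c in("wrist","top","scene"):
    if c!="wrist": cams.get_image(c)
    for q in("scoop","scoop_grip","scoop_lip","bin","core0"):
        print(c,q,[(np.round(d["point"],3).tolist(),round(d["score"],2)) for d in spotter.landmark_of(q,c)])
```

```text
t 6.425 p [ 0.4456 -0.2416  0.2043] w 0.0145 F [-0.1  0.1 -2.2] yaw [-0.161  0.987  0.002]
wrist scoop [([0.528, -0.23, 0.08], 0.61)]
wrist scoop_grip []
wrist scoop_lip []
wrist bin []
wrist core0 []
top scoop [([0.533, -0.226, 0.081], 0.76), ([0.268, 0.306, 0.004], 0.61), ([0.626, -0.209, 0.013], 0.45)]
top scoop_grip [([0.316, 0.228, 0.07], 0.95), ([0.443, -0.242, 0.151], 0.69)]
top scoop_lip [([0.244, 0.347, -0.001], 0.67), ([0.573, -0.219, 0.081], 0.57)]
top bin [([0.573, -0.218, -0.0], 0.64)]
top core0 [([0.585, -0.197, 0.012], 0.61), ([0.601, -0.242, 0.016], 0.51), ([0.595, -0.216, 0.009], 0.48), ([0.628, -0.21, 0.012], 0.4)]
scene scoop [([0.269, 0.3, 0.0], 0.78), ([0.529, -0.226, 0.081], 0.77)]
scene scoop_grip [([0.314, 0.228, 0.071], 0.8), ([0.448, -0.244, 0.151], 0.64)]
scene scoop_lip [([0.25, 0.341, 0.002], 0.9), ([0.577, -0.217, 0.084], 0.66), ([0.581, 0.482, -0.002], 0.35)]
scene bin [([0.571, -0.224, -0.003], 0.97)]
scene core0 [([0.596, -0.218, 0.014], 0.61), ([0.616, -0.189, 0.012], 0.59), ([0.63, -0.239, 0.011], 0.55), ([0.588, -0.193, 0.01], 0.52), ([0.603, -0.241, 0.01], 0.5), ([0.628, -0.213, 0.01], 0.47)]
```

View pics/w2.png

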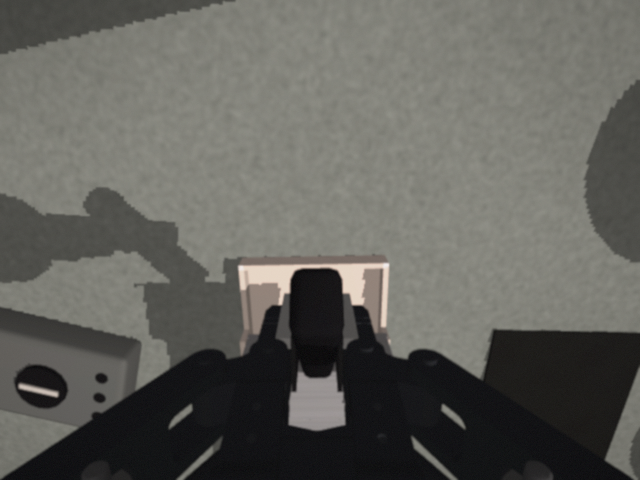

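Run:
```python
from h import *
a=cams.get_image("wrist")
L,R=ray(a,(240,260),.018),ray(a,(388,258.5),.018)
print(L,R,(L+R)/2,np.linalg.norm(L-R),np.arctan2(-(R-L)[0],(R-L)[1]))
for w in(.16,.175):
    u=np.array([np.cos(w),np.sin(w)]); print(((L+R)/2)[:2]+.105*u)
s=sensors.get_state();print(s["position"][:2])
print(proj(a,[[*s["position"][:2],.15],[*s["position"][:2],.02]]))
```

```text
[ 0.47468705 -0.2958682   0.018     ] [ 0.45525647 -0.185682    0.018     ] [ 0.46497176 -0.2407751   0.018     ] 0.11188630595224335 0.17454852056412204
[ 0.56863062 -0.22404669]
[ 0.56836805 -0.22249375]
[ 0.44610598 -0.24163872]
[[317.32688953 335.1236111 ]
 [316.90425829 236.37664644]]
```

Request:
drive_tool:
  targets:
    - [-0.002,-0.003,-0.02,0.5]
    - [0,0,-0.025,0]
    - [0,0,-0.02,0]
    - [0,0,-0.007,0]
    - [0,0,-0.003,0]

```text
clock: 8.0
position: [0.4443, -0.2448, 0.1301]
ee_rot: [0.0, -0.086, 0.996, 0.0]
contact_force: [-1.2, 0.4, -1.3]
width: 0.0147
```

Request:
drive_tool:
  targets:
    - [0,0,-0.001,0]
    - [0,0,-0.001,0]
    - [0,0,0,0]
    - [0,0,0,0]
    - [0,0,0,0]

```text
clock: 8.62
position: [0.4442, -0.2446, 0.1282]
ee_rot: [0.0, -0.086, 0.996, -0.0]
contact_force: [1.4, -0.4, -2.1]
width: 0.0142
```

Request:
drive_tool:
  targets:
    - [0,0,-0.001,0]
    - [0,0,-0.001,0]
    - [0,0,-0.0005,0]
    - [0,0,0,0]
    - [0,0,0,0]

```text
clock: 9.25
position: [0.444, -0.2447, 0.1266]
ee_rot: [0.0, -0.086, 0.996, -0.0]
contact_force: [-2.3, 0.3, 7.3]
width: 0.0144
```

Request:
drive_tool:
  targets:
    - [0.006,0.001,0,0]
    - [0.008,0.0015,0,0]
    - [0.008,0.0014,0,0]
    - [0.008,0.0014,0,0]
    - [0.008,0.0014,0,0]

```text
clock: 9.88
position: [0.4807, -0.2381, 0.1266]
ee_rot: [-0.002, -0.086, 0.996, -0.0]
contact_force: [-7.1, -1.2, 9.4]
width: 0.0145
```

Run:
```python
from h import *
st(); save("top","t2.png",(360,150,450,265))
print([(np.round(d["point"],3).tolist(),round(d["score"],2)) for d in spotter.landmark_of("core0","top")])
```

```text
t 9.875 p [ 0.4807 -0.2381  0.1266] w 0.0145 F [-7.1 -1.2  9.4] yaw [-0.172  0.985  0.   ]
[([0.608, -0.217, 0.016], 0.6), ([0.604, -0.192, 0.016], 0.6), ([0.636, -0.235, 0.012], 0.46), ([0.617, -0.241, 0.014], 0.42), ([0.627, -0.209, 0.016], 0.4), ([0.621, -0.187, 0.016], 0.39)]
```

View pics/t2.png

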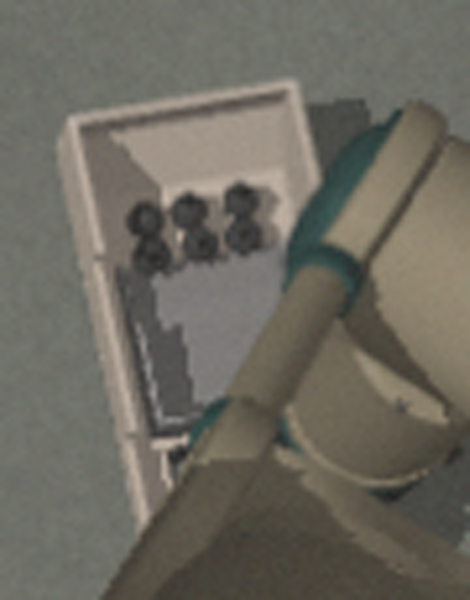

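Request:
drive_tool:
  targets:
    - [0.006,0.001,0,0]
    - [0.006,0.001,0,0]
    - [0.006,0.001,0,0]
    - [0.006,0.001,0,0]
    - [0.004,0.001,0,0]

```text
clock: 10.6
position: [0.5087, -0.2333, 0.1266]
ee_rot: [-0.002, -0.086, 0.996, -0.0]
contact_force: [-6.5, -1.5, 8.6]
width: 0.0147
```

Run:
```python
from h import *
st(); cams.get_image("top")
c=np.array([.570,-.223]);w=.172;u=np.array([np.cos(w),np.sin(w)]);v=np.array([-u[1],u[0]])
for cam in("top","scene"):
    cams.get_image(cam)
    print([(np.round([(d["point"][:2]-c)@u,(d["point"][:2]-c)@v,d["point"][2]],3).tolist(),round(d["score"],2)) for d in spotter.landmark_of("core0",cam)])
```

```text
t 10.6 p [ 0.5087 -0.2333  0.1266] w 0.0147 F [-6.5 -1.5  8.6] yaw [-0.172  0.985 -0.   ]
[([0.075, 0.007, 0.018], 0.6), ([0.073, 0.029, 0.018], 0.53), ([0.058, -0.014, 0.017], 0.46), ([0.052, 0.023, 0.012], 0.46), ([0.075, -0.021, 0.014], 0.43), ([0.055, -0.003, 0.015], 0.37)]
[([0.078, 0.026, 0.013], 0.57), ([0.059, -0.003, 0.018], 0.52), ([0.074, 0.005, 0.012], 0.5), ([0.073, -0.023, 0.014], 0.48), ([0.053, 0.025, 0.016], 0.47), ([0.056, -0.021, 0.014], 0.44), ([0.237, 0.323, -0.001], 0.42)]
```

Request:
drive_tool:
  targets:
    - [0.003,0.0005,0,0]
    - [0.003,0.0005,0,0]
    - [0,0,0,0]
    - [0,0,0,0]
    - [0,0,-0.001,0]
  force: 60

```text
clock: 11.48
position: [0.5147, -0.2322, 0.1266]
ee_rot: [-0.001, -0.086, 0.996, -0.0]
contact_force: [-8.9, -0.1, 18.3]
width: 0.0143
```

Request:
drive_tool:
  targets:
    - [0,0,-0.001,0]
    - [0,0,-0.001,0]
    - [0,0,-0.001,0]
    - [0,0,-0.001,0]
    - [0,0,0,0]

```text
clock: 12.1
position: [0.5143, -0.2322, 0.1263]
ee_rot: [-0.001, -0.086, 0.996, -0.001]
contact_force: [-15.8, 1.2, 38.2]
width: 0.0146
```

Request:
drive_tool:
  targets:
    - [0,0,0,0]
    - [0,0,0,0]
    - [-0.001,0,0,0]
    - [-0.002,0,-0.001,0]
    - [-0.002,0,-0.001,0]
  force: 25

```text
clock: 12.72
position: [0.5127, -0.2324, 0.1255]
ee_rot: [0.004, -0.085, 0.996, -0.001]
contact_force: [-7.8, 5.5, 40.5]
width: 0.0142
```

```bash
cat > look.py <<'E'
from h import *
st()
c=np.array([.570,-.223]);w=.172;u=np.array([np.cos(w),np.sin(w)]);v=np.array([-u[1],u[0]])
f=lambda p:np.round([(p[:2]-c)@u,(p[:2]-c)@v,p[2]],3).tolist()
for cam in("top","scene"):
    cams.get_image(cam)
    for q in("core0","scoop","scoop_lip","scoop_in"):
        print(cam,q,[(f(np.array(d["point"])),round(d["score"],2)) for d in spotter.landmark_of(q,cam) if d["point"][1]<-.1])
E
python3 look.py
```

```text
t 12.725 p [ 0.5127 -0.2324  0.1255] w 0.0142 F [-7.8  5.5 40.5] yaw [-0.17   0.985 -0.004]
top core0 [([0.054, 0.03, 0.016], 0.59), ([0.055, -0.02, 0.02], 0.53), ([0.075, 0.005, 0.014], 0.51), ([0.077, 0.027, 0.017], 0.43), ([0.076, -0.022, 0.015], 0.38), ([0.055, -0.002, 0.015], 0.38)]
top scoop []
top scoop_lip [([0.074, 0.003, 0.003], 0.81)]
top scoop_in [([0.027, 0.002, 0.016], 0.6)]
scene core0 [([0.059, -0.021, 0.013], 0.59), ([0.078, 0.024, 0.018], 0.57), ([0.057, 0.026, 0.017], 0.48), ([0.073, -0.022, 0.016], 0.42), ([0.076, 0.004, 0.016], 0.41), ([0.058, -0.001, 0.018], 0.38)]
scene scoop [([0.029, 0.003, 0.005], 0.97)]
scene scoop_lip [([0.076, 0.0, 0.007], 0.63)]
scene scoop_in [([0.031, -0.003, 0.02], 0.67)]
```

Request:
drive_tool:
  targets:
    - [0,0,0.003,0]
    - [0.001,0,0.004,0]
    - [0.004,0.0007,0.006,0]
    - [0.005,0.0009,0.005,0]
    - [0.005,0.0009,0.005,0]
  force: 110

```text
clock: 13.85
position: [0.5263, -0.2293, 0.1412]
ee_rot: [-0.001, -0.086, 0.996, 0.0]
contact_force: [0.6, -0.5, -3.1]
width: 0.0146
```

Request:
drive_tool:
  targets:
    - [0.005,0.0009,0.005,0]
    - [0.004,0.0007,0.004,0]
    - [0,0,0,0]
    - [0,0,0,0]
    - [0,0,0,0]

```text
clock: 14.48
position: [0.533, -0.2273, 0.1494]
ee_rot: [-0.003, -0.086, 0.996, 0.001]
contact_force: [-5.7, -1.0, -7.0]
width: 0.0141
```

```bash
python3 look.py; python3 -c "
from h import *
save('scene','s3.png',(170,200,290,310))"
```

```text
t 14.475 p [ 0.533  -0.2273  0.1494] w 0.0141 F [-5.7 -1.  -7. ] yaw [-0.172  0.985  0.003]
top core0 [([0.072, 0.03, 0.037], 0.6), ([0.09, -0.018, 0.033], 0.49), ([0.075, -0.015, 0.037], 0.47), ([0.094, 0.009, 0.035], 0.47)]
top scoop [([0.047, 0.004, 0.023], 0.82)]
top scoop_lip [([0.087, 0.002, 0.024], 0.91)]
top scoop_in [([0.045, 0.002, 0.04], 0.59)]
scene core0 [([0.074, -0.002, 0.038], 0.6), ([0.074, 0.031, 0.035], 0.5), ([0.078, -0.02, 0.034], 0.42)]
scene scoop [([0.046, 0.003, 0.026], 0.97)]
scene scoop_lip [([0.096, 0.003, 0.026], 0.81)]
scene scoop_in [([0.05, -0.003, 0.04], 0.93)]
```

View pics/s3.png

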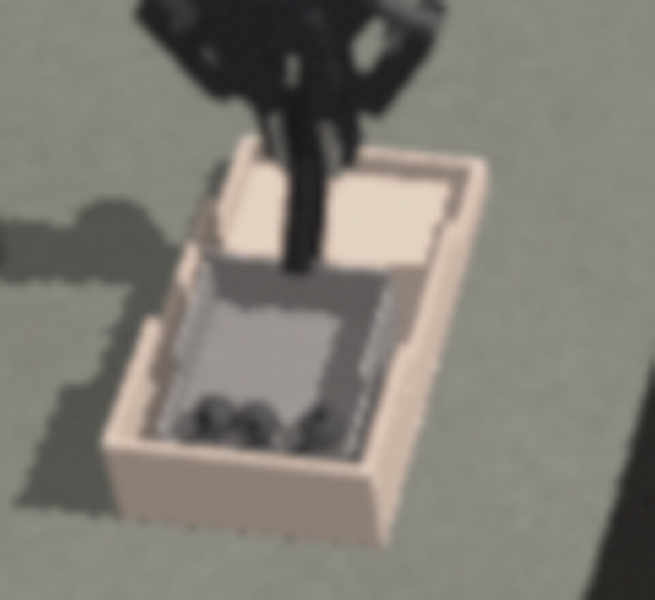

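Request:
drive_tool:
  targets:
    - [0,0,0,0]
    - [0,0,-0.003,0]
    - [0,0,-0.003,0]
    - [0,0,-0.003,0]
    - [0,0,-0.003,0]
  force: 30

```text
clock: 15.65
position: [0.5346, -0.2283, 0.1409]
ee_rot: [-0.0, -0.086, 0.996, -0.001]
contact_force: [-13.3, -0.7, 11.8]
width: 0.0146
```

```bash
python3 look.py
```

```text
t 15.65 p [ 0.5346 -0.2283  0.1409] w 0.0146 F [-13.3  -0.7  11.8] yaw [-0.172  0.985 -0.001]
top core0 [([0.094, 0.024, 0.035], 0.61), ([0.094, 0.008, 0.034], 0.54), ([0.093, -0.02, 0.034], 0.52), ([0.074, 0.029, 0.037], 0.41), ([0.071, -0.001, 0.031], 0.37), ([0.074, -0.017, 0.035], 0.36)]
top scoop []
top scoop_lip []
top scoop_in [([0.051, -0.001, 0.035], 0.7)]
scene core0 [([0.074, 0.029, 0.034], 0.62), ([0.078, -0.002, 0.033], 0.56), ([0.075, -0.021, 0.032], 0.43)]
scene scoop [([0.052, 0.001, 0.019], 0.98)]
scene scoop_lip [([0.099, 0.003, 0.024], 0.9)]
scene scoop_in [([0.053, -0.006, 0.035], 0.6)]
```

Request:
drive_tool:
  targets:
    - [0,0,-0.003,0]
    - [0,0,-0.003,0]
    - [0,0,-0.003,0]
    - [0,0,-0.003,0]
    - [0,0,0,0]

```text
clock: 16.77
position: [0.5306, -0.2288, 0.1285]
ee_rot: [-0.004, -0.087, 0.996, -0.001]
contact_force: [-21.1, -4.4, 15.6]
width: 0.0144
```

```bash
python3 look.py
```

```text
t 16.775 p [ 0.5306 -0.2288  0.1285] w 0.0144 F [-21.1  -4.4  15.6] yaw [-0.173  0.985 -0.   ]
top core0 [([0.072, -0.002, 0.032], 0.63), ([0.092, 0.006, 0.033], 0.6), ([0.094, 0.025, 0.035], 0.6), ([0.075, -0.02, 0.03], 0.48), ([0.095, -0.023, 0.032], 0.48), ([0.075, 0.024, 0.036], 0.43)]
top scoop [([0.053, 0.002, 0.016], 0.56)]
top scoop_lip [([0.091, 0.001, 0.02], 0.96)]
top scoop_in [([0.052, -0.001, 0.031], 0.68)]
scene core0 [([0.073, 0.026, 0.03], 0.54), ([0.074, -0.002, 0.033], 0.51), ([0.074, -0.022, 0.03], 0.46)]
scene scoop [([0.053, 0.001, 0.02], 0.83)]
scene scoop_lip [([0.098, 0.003, 0.024], 0.78)]
scene scoop_in [([0.052, -0.005, 0.035], 0.88)]
```

Request:
drive_tool:
  targets:
    - [0.001,0,-0.003,0]
    - [0.001,0,-0.003,0]
    - [0.001,0,-0.002,0]
    - [0.001,0,-0.002,0]
    - [0,0,0,0]
  force: 20

```text
clock: 17.9
position: [0.5285, -0.2292, 0.1173]
ee_rot: [-0.012, -0.088, 0.996, 0.0]
contact_force: [-34.4, -9.7, 18.4]
width: 0.0146
```

```bash
python3 look.py; python3 -c "
from h import *
save('scene','s4.png',(170,200,290,310))"
```

```text
t 17.9 p [ 0.5285 -0.2292  0.1173] w 0.0146 F [-34.4  -9.7  18.4] yaw [-0.175  0.985  0.003]
top core0 [([0.092, -0.021, 0.03], 0.62), ([0.095, 0.025, 0.036], 0.51), ([0.095, 0.008, 0.032], 0.49), ([0.06, -0.006, 0.027], 0.37), ([0.074, 0.03, 0.029], 0.36)]
top scoop [([0.051, 0.0, 0.012], 0.86)]
top scoop_lip [([0.095, 0.002, 0.024], 0.74)]
top scoop_in [([0.046, -0.001, 0.027], 0.69)]
scene core0 [([0.02, 0.0, 0.02], 0.63), ([0.076, 0.027, 0.034], 0.59), ([0.023, -0.028, 0.02], 0.53), ([0.098, 0.026, 0.036], 0.49), ([0.054, -0.004, 0.027], 0.42), ([0.101, 0.001, 0.023], 0.31)]
scene scoop [([0.054, 0.001, 0.013], 0.71)]
scene scoop_lip [([0.098, 0.002, 0.022], 0.67)]
scene scoop_in [([0.053, -0.006, 0.028], 0.85)]
```

View pics/s4.png

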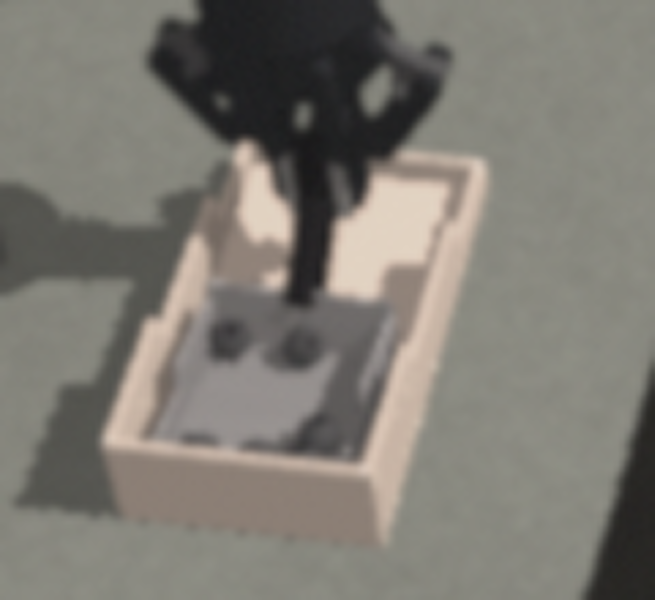

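Request:
drive_tool:
  targets:
    - [0,0,0,0]
    - [0,0,0,0]
    - [-0.003,-0.0005,0.004,0]
    - [-0.001,0,0.006,0]
    - [-0.001,0,0.008,0]
  force: 110

```text
clock: 19.08
position: [0.5345, -0.2284, 0.1349]
ee_rot: [0.0, -0.086, 0.996, -0.0]
contact_force: [-1.9, 0.2, -4.1]
width: 0.0146
```

Request:
drive_tool:
  targets:
    - [0,0,0.01,0]
    - [0,0,0.015,0]
    - [0,0,0.015,0]
    - [0,0,0.01,0]
    - [0,0,0.005,0]

```text
clock: 19.7
position: [0.5346, -0.2284, 0.1908]
ee_rot: [0.001, -0.086, 0.996, -0.0]
contact_force: [-0.9, 0.4, -3.6]
width: 0.0144
```

```bash
python3 look.py; python3 -c "
from h import *
save('scene','s5.png',(170,200,290,310))"
```

```text
t 19.7 p [ 0.5346 -0.2284  0.1908] w 0.0144 F [-0.9  0.4 -3.6] yaw [-0.171  0.985 -0.001]
top core0 [([0.045, 0.005, 0.1], 0.58), ([0.026, 0.03, 0.098], 0.47), ([0.094, 0.029, 0.107], 0.37)]
top scoop [([0.062, 0.003, 0.089], 0.77)]
top scoop_lip [([0.101, -0.0, 0.097], 0.59)]
top scoop_in [([0.059, 0.002, 0.1], 0.82)]
scene core0 [([0.035, -0.017, 0.095], 0.61), ([0.03, -0.03, 0.091], 0.48), ([0.03, 0.035, 0.092], 0.48), ([0.049, 0.004, 0.094], 0.45), ([0.095, 0.024, 0.104], 0.41)]
scene scoop [([0.06, 0.002, 0.087], 0.59)]
scene scoop_lip [([0.105, 0.002, 0.096], 0.82)]
scene scoop_in [([0.058, -0.003, 0.098], 0.59)]
```

View pics/s5.png

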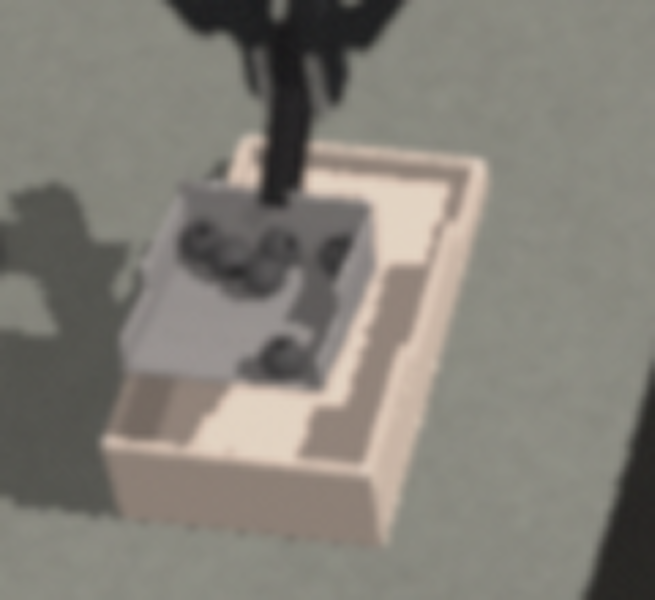

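Request:
drive_tool:
  targets:
    - [-0.004,-0.0007,0,0]
    - [-0.01,-0.0017,0,0]
    - [-0.018,-0.003,0,0]
    - [-0.03,-0.005,0,0]
    - [0,0,0,0]

```text
clock: 20.88
position: [0.4687, -0.2384, 0.1894]
ee_rot: [-0.001, -0.085, 0.996, 0.001]
contact_force: [0.5, 0.1, -3.9]
width: 0.0143
```

```bash
python3 look.py
```

```text
t 20.875 p [ 0.4687 -0.2384  0.1894] w 0.0143 F [ 0.5  0.1 -3.9] yaw [-0.17   0.986  0.002]
top core0 [([-0.021, 0.008, 0.096], 0.62), ([-0.042, 0.005, 0.09], 0.56), ([0.012, 0.031, 0.105], 0.46), ([-0.032, -0.01, 0.093], 0.39), ([-0.041, 0.035, 0.091], 0.38)]
top scoop [([-0.003, -0.001, 0.085], 0.94)]
top scoop_lip [([0.035, 0.004, 0.093], 0.84), ([0.014, 0.032, 0.104], 0.46)]
top scoop_in [([-0.042, 0.004, 0.091], 0.66), ([-0.01, 0.001, 0.1], 0.64)]
scene core0 [([-0.037, -0.032, 0.09], 0.61), ([-0.031, -0.016, 0.093], 0.6), ([-0.016, 0.007, 0.096], 0.6), ([-0.037, 0.031, 0.09], 0.53), ([-0.015, 0.03, 0.096], 0.43), ([-0.035, 0.007, 0.094], 0.36)]
scene scoop [([-0.003, 0.003, 0.088], 0.97), ([0.001, -0.001, -0.002], 0.41)]
scene scoop_lip [([0.044, 0.0, 0.099], 0.64), ([-0.029, -0.015, 0.094], 0.36), ([-0.097, 0.003, 0.138], 0.3)]
scene scoop_in []
```

Request:
drive_tool:
  targets:
    - [0,0.01,0,0]
    - [0,0.025,0,0]
    - [0.003,0.04,0,0]
    - [0.004,0.05,0,0]
    - [0.004,0.05,0,0]

```text
clock: 22.0
position: [0.4829, -0.0617, 0.1896]
ee_rot: [0.0, -0.086, 0.996, 0.0]
contact_force: [1.2, 0.8, -2.1]
width: 0.0145
```

Request:
drive_tool:
  targets:
    - [0.004,0.05,0,0]
    - [0.004,0.05,0,0]
    - [0.004,0.05,0,0]
    - [0.004,0.045,0,0]
    - [0.003,0.035,0,0]

```text
clock: 22.62
position: [0.5014, 0.1689, 0.1896]
ee_rot: [-0.0, -0.087, 0.996, 0.0]
contact_force: [0.6, -1.0, -3.4]
width: 0.0144
```

Request:
drive_tool:
  targets:
    - [0.003,0.022,0,0]
    - [0.002,0.012,0,0]
    - [0,0.005,0,0]
    - [0,0,0,0]
    - [0,0,0,0]

```text
clock: 23.25
position: [0.507, 0.2045, 0.1895]
ee_rot: [-0.0, -0.085, 0.996, -0.0]
contact_force: [0.4, 0.3, -3.2]
width: 0.0146
```

```bash
cat > look2.py <<'E'
from h import *
s=st()
c=np.array([.587,.220]);w=.172;u=np.array([np.cos(w),np.sin(w)]);v=np.array([-u[1],u[0]])
f=lambda p:np.round([(p[:2]-c)@u,(p[:2]-c)@v,p[2]],3).tolist()
print("grip",f(np.array(s["position"])-[0,0,.054]))
for cam in("top","scene"):
    cams.get_image(cam)
    for q in("core0","scoop","scoop_lip","dish"):
        print(cam,q,[(f(np.array(d["point"])),round(d["score"],2)) for d in spotter.landmark_of(q,cam) if d["point"][0]>.42 and .1<d["point"][1]<.4])
E
python3 look2.py
```

```text
t 23.25 p [0.507  0.2045 0.1895] w 0.0146 F [ 0.4  0.3 -3.2] yaw [-0.17   0.985 -0.   ]
grip [-0.081, -0.002, 0.136]
top core0 [([-0.018, -0.03, 0.095], 0.62)]
top scoop [([0.013, -0.003, 0.086], 0.81)]
top scoop_lip []
top dish [([-0.0, 0.001, 0.001], 0.96)]
scene core0 [([-0.0, 0.008, 0.097], 0.61), ([-0.017, -0.028, 0.093], 0.6), ([-0.002, 0.028, 0.098], 0.6), ([-0.019, 0.003, 0.098], 0.42), ([-0.011, -0.017, 0.095], 0.37)]
scene scoop [([0.016, 0.001, 0.086], 0.64)]
scene scoop_lip [([0.061, -0.003, 0.097], 0.71)]
scene dish [([-0.003, 0.002, -0.0], 0.71), ([-0.018, 0.03, 0.092], 0.69)]
```

Request:
drive_tool:
  targets:
    - [-0.002,0.002,-0.01,0]
    - [0,0,-0.02,0]
    - [0,0,-0.02,0]
    - [0,0,-0.012,0]
    - [0,0,-0.005,0]

```text
clock: 24.38
position: [0.5047, 0.2073, 0.1216]
ee_rot: [-0.001, -0.086, 0.996, -0.0]
contact_force: [-0.4, 0.5, -3.3]
width: 0.0143
```

Request:
drive_tool:
  targets:
    - [0.002,0.0004,0,0]
    - [0.002,0.0004,0,0]
    - [0.002,0.0004,0,0]
    - [0.002,0.0004,0,0]
    - [0,0,0,0]
  force: 40

```text
clock: 25.0
position: [0.5134, 0.2089, 0.1228]
ee_rot: [0.0, -0.086, 0.996, 0.0]
contact_force: [0.5, 0.3, -4.0]
width: 0.0143
```

Request:
drive_tool:
  targets:
    - [0.002,0.0004,0,0]
    - [0.002,0.0004,0,0]
    - [0.002,0.0004,0,0]
    - [0.002,0.0004,0,0]
    - [0,0,0,0]
  force: 20

```text
clock: 25.62
position: [0.5173, 0.2097, 0.1221]
ee_rot: [-0.005, -0.086, 0.996, -0.001]
contact_force: [-9.5, -1.8, 4.1]
width: 0.0145
```

```bash
python3 look2.py
```

```text
t 25.625 p [0.5173 0.2097 0.1221] w 0.0145 F [-9.5 -1.8  4.1] yaw [-0.172  0.985 -0.001]
grip [-0.07, 0.002, 0.068]
top core0 []
top scoop [([0.03, 0.001, 0.019], 0.47)]
top scoop_lip []
top dish [([0.022, 0.0, 0.03], 0.22)]
scene core0 [([-0.005, -0.028, 0.023], 0.6), ([0.013, 0.034, 0.031], 0.6), ([-0.002, -0.012, 0.028], 0.57), ([-0.007, 0.007, 0.029], 0.54), ([0.011, 0.013, 0.029], 0.49), ([-0.007, 0.033, 0.024], 0.37)]
scene scoop [([0.029, 0.003, 0.018], 0.81)]
scene scoop_lip [([0.072, -0.0, 0.032], 0.7)]
scene dish []
```

Request:
drive_tool:
  targets:
    - [0.003,0.0005,0.002,0]
    - [0.003,0.0005,0.003,0]
    - [0.003,0.0005,0.003,0]
    - [0,0,0,0]
    - [0,0,0,0]

```text
clock: 26.75
position: [0.52, 0.21, 0.1271]
ee_rot: [-0.013, -0.086, 0.996, -0.002]
contact_force: [-15.8, -2.4, -2.2]
width: 0.0145
```

```bash
python3 look2.py
```

```text
t 26.75 p [0.52   0.21   0.1271] w 0.0145 F [-15.8  -2.4  -2.2] yaw [-0.172  0.985 -0.002]
grip [-0.068, 0.002, 0.073]
top core0 []
top scoop [([0.027, 0.004, 0.02], 0.56), ([-0.005, -0.025, 0.029], 0.34)]
top scoop_lip [([0.068, 0.003, 0.029], 0.52)]
top dish []
scene core0 [([0.009, 0.031, 0.032], 0.64), ([-0.006, -0.029, 0.024], 0.58), ([-0.009, 0.007, 0.031], 0.56), ([-0.003, -0.011, 0.027], 0.53), ([0.012, 0.013, 0.03], 0.45), ([-0.009, 0.033, 0.024], 0.44)]
scene scoop [([0.027, 0.005, 0.02], 0.77)]
scene scoop_lip [([0.074, 0.004, 0.032], 0.78)]
scene dish []
```

Request:
drive_tool:
  targets:
    - [0.004,0.0007,0.003,0]
    - [0.004,0.0007,0.004,0]
    - [0.004,0.0007,0.005,0]
    - [0.002,0.0003,0.005,0]
    - [0,0,0,0]

```text
clock: 27.88
position: [0.5306, 0.212, 0.1444]
ee_rot: [-0.017, -0.087, 0.996, -0.002]
contact_force: [-24.0, -4.1, 5.7]
width: 0.0141
```

```bash
python3 look2.py
```

```text
t 27.875 p [0.5306 0.212  0.1444] w 0.0141 F [-24.   -4.1   5.7] yaw [-0.173  0.985 -0.002]
grip [-0.057, 0.002, 0.09]
top core0 [([-0.008, -0.025, 0.038], 0.47)]
top scoop [([0.027, 0.001, 0.026], 0.53)]
top scoop_lip [([0.069, 0.001, 0.027], 0.58)]
top dish []
scene core0 [([-0.006, 0.007, 0.038], 0.62), ([-0.007, 0.034, 0.036], 0.52), ([0.013, 0.012, 0.038], 0.5), ([0.015, 0.031, 0.04], 0.47), ([-0.005, -0.028, 0.035], 0.45), ([-0.002, -0.013, 0.04], 0.42)]
scene scoop [([0.026, 0.005, 0.023], 0.93)]
scene scoop_lip [([0.072, 0.001, 0.031], 0.67)]
scene dish []
```

Request:
drive_tool:
  targets:
    - [0.006,0.001,0.01,0]
    - [0.007,0.0012,0.01,0]
    - [0.008,0.0014,0.009,0]
    - [0.009,0.0015,0.009,0]
    - [0.009,0.0015,0.008,0]

```text
clock: 29.0
position: [0.5797, 0.2204, 0.1929]
ee_rot: [-0.005, -0.086, 0.996, -0.001]
contact_force: [-3.8, -2.9, -3.3]
width: 0.0143
```

```bash
python3 look2.py
```

```text
t 29.0 p [0.5797 0.2204 0.1929] w 0.0143 F [-3.8 -2.9 -3.3] yaw [-0.172  0.985 -0.001]
grip [-0.007, 0.002, 0.139]
top core0 [([0.064, -0.028, 0.036], 0.58), ([0.148, -0.115, 0.003], 0.51)]
top scoop [([0.025, 0.002, 0.045], 0.52), ([0.004, 0.003, -0.0], 0.37)]
top scoop_lip []
top dish [([0.002, 0.001, -0.002], 0.67)]
scene core0 [([0.066, -0.028, 0.034], 0.63), ([0.063, 0.031, 0.041], 0.6), ([0.072, 0.015, 0.033], 0.57), ([0.065, -0.009, 0.035], 0.56), ([0.052, 0.007, 0.045], 0.52), ([0.049, 0.025, 0.047], 0.5)]
scene scoop [([0.024, 0.002, 0.047], 0.64), ([0.056, 0.006, 0.044], 0.4)]
scene scoop_lip [([0.07, 0.003, 0.028], 0.85)]
scene dish [([0.066, 0.004, 0.027], 0.37)]
```

Request:
drive_tool:
  targets:
    - [0,0,0,0]
    - [-0.006,-0.001,0,0]
    - [-0.008,-0.0014,0,0]
    - [-0.01,-0.0017,0,0]
    - [-0.01,-0.0017,0,0]
  force: 100

```text
clock: 30.12
position: [0.5485, 0.2151, 0.1938]
ee_rot: [0.0, -0.086, 0.996, 0.0]
contact_force: [-0.1, 0.3, -1.9]
width: 0.0142
```

```bash
python3 look2.py; python3 -c "
from h import *
save('scene','s6.png',(340,220,470,350))"
```

```text
t 30.125 p [0.5485 0.2151 0.1938] w 0.0142 F [-0.1  0.3 -1.9] yaw [-0.171  0.985  0.   ]
grip [-0.039, 0.002, 0.14]
top core0 [([0.055, -0.036, 0.012], 0.52)]
top scoop [([-0.054, 0.002, 0.149], 0.74), ([-0.005, -0.0, 0.043], 0.43)]
top scoop_lip [([0.149, -0.114, 0.001], 0.44)]
top dish [([0.004, -0.001, -0.002], 0.89)]
scene core0 [([0.048, 0.041, 0.014], 0.56), ([0.052, -0.037, 0.012], 0.53), ([0.054, -0.01, 0.011], 0.53), ([0.061, 0.013, 0.012], 0.51), ([0.061, 0.034, 0.022], 0.46), ([0.07, 0.002, 0.023], 0.44)]
scene scoop [([-0.005, -0.002, 0.047], 0.77)]
scene scoop_lip [([0.041, 0.002, 0.028], 0.68)]
scene dish [([-0.001, 0.001, -0.002], 0.68)]
```

View pics/s6.png

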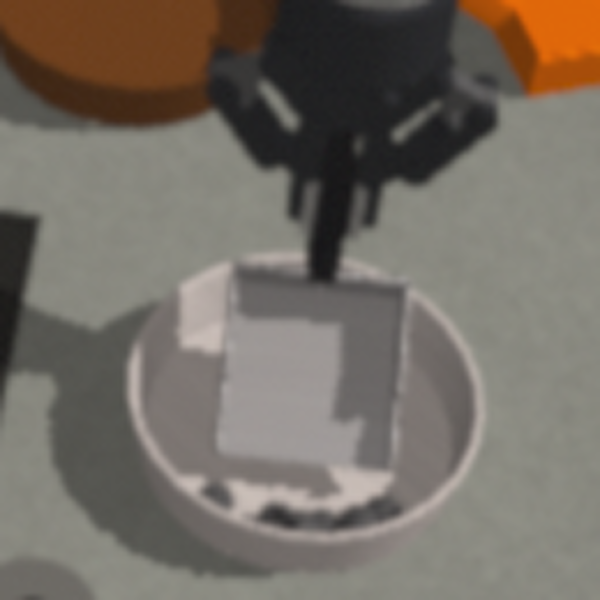

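Request:
drive_tool:
  targets:
    - [0,0,0.02,0]
    - [0,0,0.03,0]
    - [0,-0.02,0.01,-3.5]
    - [0,-0.05,0,0]
    - [0.002,-0.055,0,0]

```text
clock: 31.3
position: [0.5505, 0.0883, 0.2531]
ee_rot: [-0.0, -0.055, 0.998, -0.0]
contact_force: [1.8, -0.4, -2.7]
width: 0.0143
```

Request:
drive_tool:
  targets:
    - [0.002,-0.055,0,0]
    - [0.001,-0.028,-0.01,0]
    - [0,-0.005,-0.03,0]
    - [0,0,-0.02,0]
    - [0,0,-0.005,0]

```text
clock: 31.92
position: [0.5525, 0.0011, 0.1867]
ee_rot: [-0.002, -0.054, 0.999, 0.0]
contact_force: [-0.5, 0.1, -2.3]
width: 0.0141
```

```bash
cat > look3.py <<'E'
from h import *
s=st()
for cam in("top","scene"):
    cams.get_image(cam)
    for q in("scoop","scoop_lip","mat"):
        print(cam,q,[(np.round(d["point"],3).tolist(),round(d["score"],2)) for d in spotter.landmark_of(q,cam) if d["point"][0]>.42 and -.1<d["point"][1]<.12])
E
python3 look3.py
```

```text
t 31.925 p [0.5525 0.0011 0.1867] w 0.0141 F [-0.5  0.1 -2.3] yaw [-0.108  0.994  0.001]
top scoop [([0.584, 0.004, 0.038], 0.7)]
top scoop_lip []
top mat [([0.588, 0.004, 0.001], 0.67)]
scene scoop [([0.582, 0.008, 0.044], 0.81)]
scene scoop_lip [([0.631, 0.012, 0.024], 0.94)]
scene mat [([0.59, 0.003, 0.001], 0.65)]
```

Request:
drive_tool:
  targets:
    - [0,-0.002,-0.006,0]
    - [0,0,-0.005,0]
    - [0,0,-0.004,0]
    - [0,0,-0.003,0]
    - [0,0,0,0]
  force: 40

```text
clock: 32.95
position: [0.5541, 0.0002, 0.1705]
ee_rot: [-0.0, -0.055, 0.998, 0.0]
contact_force: [0.3, 0.2, -1.9]
width: 0.0143
```

Request:
drive_tool:
  targets:
    - [-0.001,0,-0.002,0]
    - [-0.002,0,-0.002,0]
    - [-0.002,0,-0.002,0]
    - [-0.002,0,-0.002,0]
    - [0,0,0,0]
  force: 25

```text
clock: 33.58
position: [0.5479, -0.0001, 0.1659]
ee_rot: [0.002, -0.056, 0.998, -0.001]
contact_force: [-6.5, 0.3, 16.7]
width: 0.0142
```

```bash
python3 look3.py
```

```text
t 33.575 p [ 5.479e-01 -1.000e-04  1.659e-01] w 0.0142 F [-6.5  0.3 16.7] yaw [-0.111  0.994 -0.001]
top scoop [([0.583, 0.002, 0.02], 0.78)]
top scoop_lip []
top mat [([0.591, 0.003, 0.004], 0.92)]
scene scoop [([0.584, 0.005, 0.022], 0.86)]
scene scoop_lip [([0.627, 0.008, 0.003], 0.93)]
scene mat [([0.591, 0.004, -0.0], 0.91)]
```

Request:
drive_tool:
  targets:
    - [-0.007,-0.001,-0.005,0]
    - [-0.007,-0.001,-0.006,0]
    - [-0.007,-0.001,-0.006,0]
    - [-0.006,-0.001,-0.006,0]
    - [-0.005,0,-0.006,0]

```text
clock: 34.6
position: [0.5163, -0.0037, 0.1353]
ee_rot: [0.003, -0.056, 0.998, -0.0]
contact_force: [-2.9, 0.1, 5.5]
width: 0.014
```

```bash
python3 look3.py
```

```text
t 34.6 p [ 0.5163 -0.0037  0.1353] w 0.014 F [-2.9  0.1  5.5] yaw [-0.111  0.994 -0.001]
top scoop []
top scoop_lip []
top mat []
scene scoop [([0.581, 0.006, 0.007], 0.69)]
scene scoop_lip [([0.632, 0.008, 0.005], 0.67)]
scene mat [([0.591, 0.002, -0.0], 0.56)]
```

Request:
drive_tool:
  targets:
    - [-0.003,0,-0.003,0]
    - [-0.002,0,-0.003,0]
    - [-0.001,0,-0.002,0]
    - [0,0,-0.001,0]
    - [0,0,0,0]

```text
clock: 35.62
position: [0.5099, -0.0041, 0.1255]
ee_rot: [0.001, -0.055, 0.998, -0.0]
contact_force: [-2.1, -0.7, 6.9]
width: 0.0143
```

```bash
python3 look3.py;  python3 -c "
from h import *
save('scene','s7.png',(250,210,460,360))"
```

```text
t 35.625 p [ 0.5099 -0.0041  0.1255] w 0.0143 F [-2.1 -0.7  6.9] yaw [-0.11   0.994 -0.001]
top scoop []
top scoop_lip []
top mat []
scene scoop [([0.581, 0.004, 0.005], 0.64), ([0.583, -0.001, 0.014], 0.48)]
scene scoop_lip [([0.628, 0.01, 0.003], 0.9)]
scene mat [([0.588, 0.004, -0.001], 0.78)]
```

View pics/s7.png

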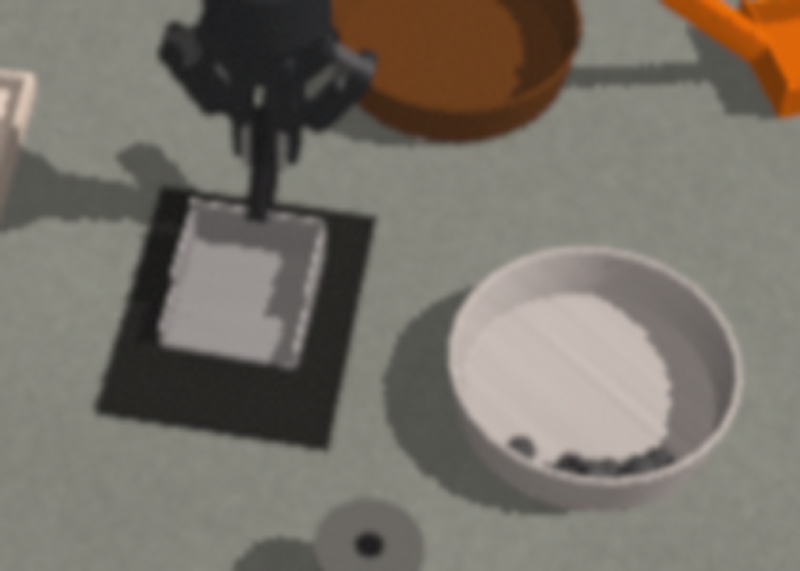

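Request:
drive_tool:
  targets:
    - [0,0,0,0]
    - [0,0,0,0]
    - [0,0,0,0]
    - [0,0,0,0]
    - [0,0,0,0]
  jaw: 0.06

```text
clock: 36.7
position: [0.5091, -0.0038, 0.1245]
ee_rot: [-0.0, -0.055, 0.998, 0.0]
contact_force: [-0.6, 0.8, 0.0]
width: 0.0601
```

Request:
drive_tool:
  targets:
    - [0,0,0,0]
    - [0,0,0.01,0]
    - [0,0,0.04,0]
    - [0,0,0.06,0]
    - [0,0,0.06,0]

```text
clock: 37.33
position: [0.5088, -0.0038, 0.297]
ee_rot: [0.0, -0.055, 0.998, 0.0]
contact_force: [1.6, 0.4, 0.3]
width: 0.0599
```

Request:
drive_tool:
  targets:
    - [-0.03,0,0,0]
    - [-0.03,0,0,0]
    - [-0.03,0,0,0]
    - [0,0,0,0]
    - [0,0,0,0]

```text
clock: 37.95
position: [0.4199, -0.0039, 0.2953]
ee_rot: [0.001, -0.055, 0.998, -0.0]
contact_force: [1.4, 0.2, 0.4]
width: 0.0601
```

```bash
python3 look3.py; python3 look2.py;  python3 -c "
from h import *
save('scene','s8.png',(180,200,460,390))
for q in('reel','meter','driver'): print(q,[(np.round(d['point'],3).tolist(),round(d['score'],2)) for d in spotter.landmark_of(q,'scene')][:2])"
```

```text
t 37.95 p [ 0.4199 -0.0039  0.2953] w 0.0601 F [1.4 0.2 0.4] yaw [-0.111  0.994 -0.001]
top scoop []
top scoop_lip []
top mat []
scene scoop [([0.582, 0.002, 0.001], 0.91)]
scene scoop_lip [([0.631, 0.011, 0.004], 0.79)]
scene mat [([0.591, 0.001, 0.001], 0.87)]
t 38.35 p [ 0.4194 -0.0038  0.2944] w 0.0601 F [1.3 0.3 0.6] yaw [-0.111  0.994  0.   ]
grip [-0.203, -0.192, 0.24]
top core0 [([0.052, -0.037, 0.013], 0.54), ([0.068, 0.004, 0.023], 0.54), ([0.059, 0.015, 0.013], 0.49), ([0.047, 0.045, 0.012], 0.47), ([0.06, -0.008, 0.013], 0.4), ([0.057, 0.034, 0.025], 0.4)]
top scoop [([0.059, -0.008, 0.012], 0.3)]
top scoop_lip [([0.066, 0.005, 0.026], 0.44)]
top dish [([0.0, 0.002, -0.002], 0.61)]
scene core0 [([0.068, 0.004, 0.025], 0.56), ([0.051, -0.04, 0.012], 0.52), ([0.057, -0.009, 0.015], 0.5), ([0.06, 0.014, 0.014], 0.47), ([-0.001, -0.001, -0.003], 0.46), ([0.06, 0.032, 0.02], 0.42), ([0.048, 0.041, 0.016], 0.4)]
scene scoop []
scene scoop_lip [([0.051, 0.041, 0.013], 0.27)]
scene dish [([-0.002, 0.002, -0.003], 0.82)]
reel [([0.75, 0.137, -0.002], 0.79), ([0.57, -0.226, -0.003], 0.45)]
meter [([0.598, -0.461, 0.0], 0.78), ([0.643, 0.224, 0.014], 0.51)]
driver [([0.582, 0.481, -0.002], 0.62)]
```

View pics/s8.png

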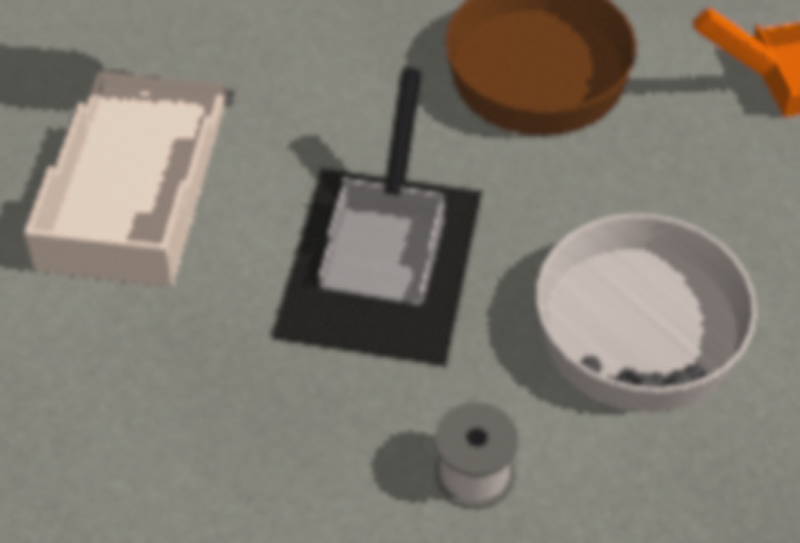

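Run:
```python
from h import *
im=cams.get_image("scene")
g=lambda x,y,z=.003: ray(im,(180+x/2.857,200+y/2.857),z)[:2]
m=[g(*p) for p in((320,170),(481,190),(445,364),(272,338))]; print("mat",np.mean(m,0))
l=(g(320,290)+g(425,303))/2; print("lip",l,"origin",l-.0445*np.array([.994,.11]))
b=(g(344,180,.039)+g(443,193,.039))/2; print("backtop",b, "origin", b+.040*np.array([.994,.11]))
```

```text
mat [0.59267593 0.00717221]
lip [0.62736897 0.01267545] origin [0.58313597 0.00778045]
backtop [0.54223441 0.00186965] origin [0.58199441 0.00626965]
```

```bash
python3 -c "
from h import *
print(manip.sign_off())"
```

```text
the job is handed in; nothing more can be done
None
```

The job is done and handed in: all six cores are in the aluminium dish and the empty scoop is back on the mat. It took about 38.5 s of the 58 s allowed. The hand-in gave no verdict.

- **Scooping:** I gripped the handle and slid the pan along the bin floor and up the ramp. Because the arm cannot tilt the tool, I pressed the lip on the ramp so the scoop turned mouth-up in the grip, and all six cores came up in one scoopful.
- **Tipping:** I pushed the lip against the inside of the dish wall so the scoop turned mouth-down, then backed off. The cores slid out from about 2 cm above the dish floor.
- **Setting down:** I put the lip on the mat, lowered the handle until the pan lay flat, opened the fingers and moved clear.

**Last checks:**
- **Cores:** all six were in the dish within about 70 mm of its centre and at most 26 mm high. The bin was empty and I saw none on the bench.
- **Scoop:** it was flat and upright, with its centre about 10 mm from the mat's centre by my pixel measurement and the networks alike. The limit is 35 mm. The top camera did not detect the scoop on the mat after release, so this rests on the scene camera alone.
- **Bystanders:** the networks put the reel, meter and screwdriver within about 4 mm of their starting positions, which is within measuring error.
- **Gripper:** it was clear of everything at hand-in.

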